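Clamp a telescopic pole in its check cradle and hold it out at its second stop

ROBOT

A 6-joint arm with a two-finger parallel gripper is mounted at the origin on the work surface. World frame = base frame: x ahead of the robot, y to its left, z up, the work surface at z = 0. Lengths are in mm, angles in rad, forces in N, time in s.
With the tool pointing down it reaches from about 400 to 925 mm from the base axis. Payload 12.5 kg.
Tool frame: the origin (TCP) lies at the very end of the fingers, on their centre line; the grasp point (between the pads) lies 19 mm behind it; z points along the fingers, y is the line along which they close (so a half turn about z gives the same grasp; the last joint's range is limited). The gripper opens to 95 mm and grips with 3 to 60 N. Pads are 20 mm wide; open, the fingers measure 119 mm over their backs; the gripper's body (75 mm by 180 mm) begins 59 mm behind the grasp point.
Start: joints at [1.07, 0.491, 1.559, -0, 1.092, -0.106], TCP at [240.375, 576.946, 214.661] pointing down, gripper open.
Joint ranges: [-3.1, 3.1], [-0.84, 2.19], [0.05, 2.79], [-1.13, 4.28], [0.06, 2.93], [-2.69, 2.69]. Speed limits (rad/s): [2.22, 2.22, 2.79, 3.14, 3.14, 3.14].

INTERFACE

Orientations are given as [roll, pitch, yaw] about the fixed x, y, z axes, in that order (R = Rz(yaw) Ry(pitch) Rx(roll)).
In Python, from cell import * gives the robot as it stands.
- The arm moves only by the tool step_arm, never from a script. Its argument "plan" is a list of rows, each an object of numbers: "x", "y", "z": the shift along the tool's x, y, z in units of 25 mm (1.0 is 25 mm); "rx", "ry", "rz": the turn, a rotation vector about the tool's x, y, z in units of 0.1 rad (1.0 is 0.1 rad). In form: [{"x": .., "y": .., "z": .., "rx": .., "ry": .., "rz": ..}, ...]. A call has exactly 10 rows; each row shifts and turns the commanded pose from where the row before left it, along the tool's axes as they then stand; what a row does not reach is not made up. A row lasts 1/12 s, in which the tool goes at most 41.7 mm and 7.16 degrees, less where a joint would pass 70% of its speed; a pose out of reach is approached as far as the arm can. A call with a number of a shift or a turn outside -1 to 1 is refused whole. A call with a gripper value outside its range is refused whole. "jaw" is the closure, from -1 (fully open) to 1 (shut), so that 0 is half open, set as the call begins (left out, the last holds). The fingers move at their own pace and stop on an object; the grip force is fixed at half the most. Time passes only in rows, so rows that do not move let the fingers close, or fill a call up. It gives the time, the measured TCP pose, the force, the opening and the grip force at its end, in the units of the state.
- state(): the state, without advancing time (a new reading comes with each control period).
- read_camera(name): name is "side" or "top" or "wrist"; returns a dict with "image" (480x640x3 uint8, red, green, blue), "depth" (480x640 float32, mm along the optical axis (not along the pixel's ray), 0 where there is no reading), "vfov" (degrees; the focal length in pixels is half the picture's height over the tangent of half this angle, whatever the lens; pixels are square), "cx", "cy" (the principal point, pixels), "R" (3x3) and "t" (3): a world point X has camera coordinates R X + t. Camera axes: x right, y down, z forward; pixel columns grow to the right and rows downward; lengths in mm; the calibration is good to about 2 mm. A picture is of the moment at which its call begins.
- job_done(): hands the job in; it is judged then, once.
The state is a dict: "t": time; "joints": joint angles; "qvel": joint speeds; "tau": joint torques, N m; "eef_pos": TCP position; "tcp_rot": TCP orientation; "ft_force": force on the tool from outside, world axes, zero at the start; "moment": the same for the moment, N m; "opening": opening from 0.0 (shut) to 1.0 (fully open); "grip_force": force on a finger pad.
Only numpy, scipy, OpenCV 4.12 (cv2) and the standard library are available. Lean on these libraries where they do the work, as an engineer would, in place of code of your own. Each camera call takes 0.05 s, during which the arm holds its last target. There are 200 camera calls.

TASK

A telescopic stock-reach pole lies pushed together in the check cradle: swing the toggle clamp's arm over its centre so that its pad snaps down on the pole. Then squeeze in the button on the side of the pole's handle and, keeping it squeezed, draw the handle straight out past the first stop to the second stop, which is the end of its travel. Finish there holding on: handle still gripped, button in, pole fully out against its return spring and still clamped in the cradle; leave the other things on the bench where they are.

Things in the scene. Friction and masses are not known exactly. Their poses are not given: they have to be found in the camera images.
- cradle: The fixed check cradle: a dark steel base plate 200 x 135 x 10 mm with an aluminium channel block 148 mm long and 47 mm wide, its rails reaching 56 mm above the bench. Origin at the bench surface, under the middle of the channel; x runs along the channel, level, in the direction in which the handle is drawn out; y is level and points from the clamp's side across to the other side; z up. The toggle clamp stands at y = -45 mm, in the middle of the channel's length.
- clamp_pivot (a point): The clamp's hinge axis (parallel to the cradle's x): at x = 0, y = -45 mm, z = 85 mm in the cradle's frame, between two upright steel cheeks that reach 100 mm above the bench and 13 mm to either side of it in y. Does not move in the cradle.
- clamp_grip (a point): Middle of the black rubber grip (18 mm thick, 45 mm long) at the free end of the clamp's steel arm (bar 14 x 10 mm), 75 mm from the hinge; the arm ends 95 mm from the hinge. Open, the arm stands up and leans 26 degrees from vertical away from the pole (to the cradle's -y). Closed, it lies level across the pole at 85 mm above the bench, pointing to the cradle's +y, its rubber pad (45 mm from the hinge, reaching 17 mm below the arm's middle) on the pole.
- clamp (a joint): Angle of the clamp arm in rad: 0 = open (leaning back), 0.45 = upright (the centre), about 2.02 = closed with the pad on the pole; 2.15 would be the end of travel without a pole. A spring pulls it back to 0 before the centre and shut beyond the centre: pushing the grip over towards the cradle's +y takes about 5 to 9 N, then it snaps shut by itself (no catch) and presses the pole with roughly 10 N.
- pole: The telescopic pole's outer tube, loose in the channel: square aluminium tube 28 x 28 x 200 mm with a 36 mm square end flange that bears on the rear end of the cradle block, so that it cannot follow the pull. Origin at the middle of the tube's underside, about 40 mm above the bench; x along the pole towards the handle, same axes as the cradle's when seated.
- pole_center (a point): Centre of the outer tube: 54 mm above the bench, over the cradle's origin, when seated.
- grip_center (a point): Centre of the black handle on the inner tube's end, 142 mm along x from the tube's middle when pushed in, 54 mm above the bench (nothing under the handle). The handle is 60 mm long (x), 30 mm wide (y), 30 mm high (z). On its +y side, at the middle of its length and height, sits the grey button (22 mm long, 14 mm high) standing 7 mm proud of the handle, so handle and button together are 37 mm wide; with the button squeezed in, 31 mm. Axes as the pole's.
- pole_slide (a joint): How far the inner tube with the handle is drawn out, in m: 0 = pushed in and locked, 0.055 = first stop, 0.110 = second stop (hard end of travel). The lock lets go only while the button is in; if the button is let go on the way, the spring draws the handle back until the button pops out and locks at the next stop it meets. A return spring pulls back with about 3 N (in) to 5 N (out), plus about 1 N of friction.
- pole_button (a joint): How far the button is squeezed in (towards the handle's middle), in m: 0 = out, 0.006 = fully in. It frees the slide beyond about 0.0045; it takes about 5 N. Two fingers closing across the handle's width (one on the button, one on the opposite side) both hold the handle and press it.
- coupling: bystander: steel pipe coupling, a short open tube 48 mm across, 42 mm high, standing beside the cradle; origin under its middle
- reducer: bystander: dark cast reducer with a 64 mm foot flange, 50 mm high; origin under its middle
- wrench: bystander: steel wrench lying flat, about 180 mm long, origin under its middle
- tape_roll: bystander: flat pale roll, 84 mm across, 24 mm high, origin under its middle
- carton: bystander: closed cardboard carton 110 x 80 x 70 mm, origin under its middle
- can: bystander: round can 66 mm across, 110 mm high, origin under its middle
- short_tube: bystander: a shorter tube with a black end and no cradle, 230 mm long, 33 mm high, lying on the bench, origin under its middle; not to be used

How it is judged:
By the outcome, as a careful person would: the job done as asked, in the order asked, and still so for the second after the job is handed in, while the arm keeps its last pose, push and grip.
It also fails if it takes over 43 s, if anything falls off the work surface, if the arm or the gripper's body presses on something with over 40 N, if the wrist force passes 120 N, or if a joint passes its speed limit or range.

## Working session

There is one attempt and no reset: what is moved stays moved. The work goes in short steps, Python scripts to look and compute and a tool call to move; the robot and the scene stay as the last step left them, time stands still between calls to the robot, and variables do not carry over. Pictures are saved under pics/ and viewed, at most 10 in all, crops included, and the job is handed in when it is done.

Besides the shell and the picture viewer there is one more tool, called by a JSON object that holds its "fn" and its "kwargs". step_arm: Moves the arm, as the interface text tells. Shifts and turns lie within -1 to 1; 1 stands for 25 mm of shift or 0.1 rad of turn. Its arguments: {"type":"object","properties":{"plan":{"type":"array","items":{"type":"object","properties":{"x":{"type":"number"},"y":{"type":"number"},"z":{"type":"number"},"rx":{"type":"number"},"ry":{"type":"number"},"rz":{"type":"number"}}}},"jaw":{"type":"number"}},"required":["plan"]}

```bash
mkdir -p pics; cat > h.py <<'E'
from cell import *
import numpy as np, cv2
def snap(n,f):
    c=read_camera(n); cv2.imwrite('pics/'+f,c['image'][:,:,::-1]); np.savez('pics/'+f[:-4],**c); return c
def P(c,u,v,d=None):
    f=240/np.tan(np.radians(float(c['vfov']))/2)
    if d is None:
        w=c['depth'][v-1:v+2,u-1:u+2]; d=np.median(w)
    p=np.array([(u-c['cx'])/f*d,(v-c['cy'])/f*d,d]); return c['R'].T@(p-c['t'])
E
python3 - <<'E'
from h import *
for n in('top','side'): c=snap(n,n+'0.png'); print(n,c['R'],c['t'],c['vfov'])
print(state())
E
```

```text
top [[ 0.02923497 -0.99926188  0.02492016]
 [-0.99608203 -0.03120549 -0.08274543]
 [ 0.083462   -0.02240346 -0.99625909]] [ -33.29980225  589.62938269 1215.3892272 ] 51.065298289248375
side [[ 0.82672432 -0.56259416  0.00383632]
 [-0.29769794 -0.44322867 -0.84553195]
 [ 0.4773917   0.69787976 -0.53391104]] [-487.36823821  275.4876442  1112.53778017] 43.25953417475948
{'t': 0.1, 'joints': array([ 1.07037873e+00,  4.91475286e-01,  1.55938706e+00, -1.94241033e-05,
        1.09169966e+00, -1.05588053e-01]), 'qvel': array([ 0.00024818, -0.00175696, -0.00252716,  0.00026172, -0.00200779,
        0.00055978]), 'tau': array([ 2.26124997e-03, -6.13620043e+01, -2.58608437e+01,  6.93841930e-02,
        4.70241252e-02, -1.12981131e-04]), 'eef_pos': array([240.2795845 , 576.73404335, 214.13559044]), 'tcp_rot': array([-3.14062688e+00, -8.50297494e-05,  2.74677203e+00]), 'ft_force': array([-0.64220356,  0.32201641,  0.0678053 ]), 'moment': array([ 0.014596  , -0.01943386,  0.04380317]), 'grip_force': 0.0, 'opening': 0.9982815707253965}
```

View pics/top0.png

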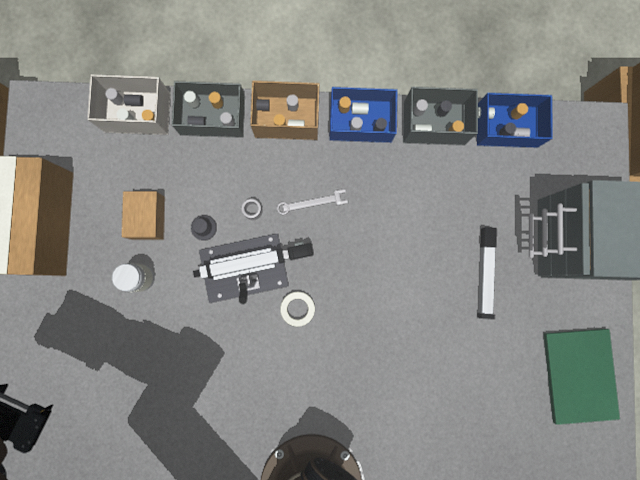

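View pics/side0.png

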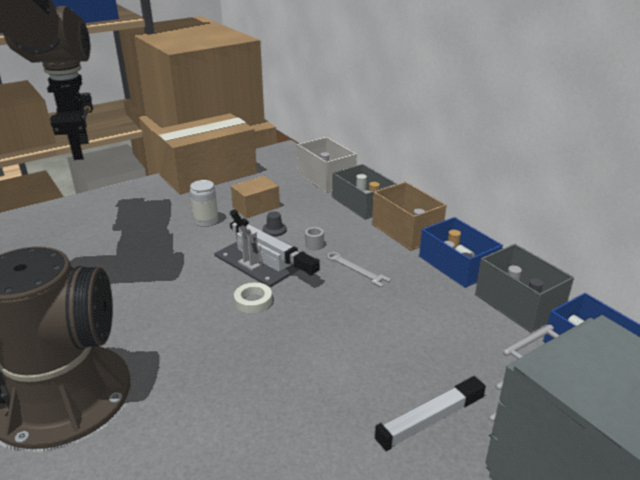

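The top view shows the cradle at about (243,268), the handle at (300,248) pointing right (world -y), and the clamp grip at (243,293) on the near side. The side view agrees, and the tape roll lies near the handle's near side.

```bash
python3 - <<'E'
import numpy as np,cv2
def cloud(n):
    c=np.load(f'pics/{n}0.npz'); f=240/np.tan(np.radians(float(c['vfov']))/2)
    v,u=np.mgrid[:480,:640]; d=c['depth']
    return ((np.dstack([(u-c['cx'])/f*d,(v-c['cy'])/f*d,d])-c['t'])@c['R']),c['image']
X,im=cloud('top')
reg=np.zeros((480,640),bool); reg[225:310,185:325]=1
m=reg&(X[...,2]>61)&(X[...,2]<76)
p=X[m]; 
l=cv2.fitLine(p[:,:2].astype(np.float32),cv2.DIST_HUBER,0,.01,.01).ravel()
d=l[:2]*(-np.sign(l[1])); n=np.array([-d[1],d[0]])
a=(p[:,:2]-l[2:])@d; o=(p[:,:2]-l[2:])@n
print(m.sum(),'dir',d,np.degrees(np.arctan2(d[1],d[0])),'ends',l[2:]+d*a[abs(o)<18].min(),l[2:]+d*a[abs(o)<18].max(),a[abs(o)<18].min(),a[abs(o)<18].max(),np.median(p[:,2]))
# along profile
for s in np.arange(-150,170,10):
    k=(abs(a-s)<5)&(abs(o)<30)
    if k.any(): print(int(s),k.sum(),o[k].min().round(),o[k].max().round(),p[k,2].mean().round(1),im[m][k].mean().round())
h=X[reg&(X[...,2]>78)]
q=np.c_[(h[:,:2]-l[2:])@d,(h[:,:2]-l[2:])@n,h[:,2]]; print(q.round()[::2])
print('l',l)
for nme,(u,v) in dict(tape=(281,309),coupling=(252,208),red=(203,226),wrenchL=(283,209)).items(): print(nme,X[v,u])
E
```

```text
1460 dir [ 0.24071945 -0.97059476] -76.07099 ends [500.91266412 292.82921002] [570.38443413  12.71501276] -147.9847055863449 140.61585947276282 68.51892746734413
-150 6 -4.0 8.0 62.4 63.0
-140 20 -7.0 8.0 64.1 58.0
-130 34 -13.0 13.0 66.5 203.0
-120 48 -13.0 14.0 68.3 223.0
-110 65 -17.0 18.0 71.5 87.0
-100 52 -14.0 15.0 68.9 226.0
-90 50 -13.0 14.0 68.1 227.0
-80 50 -21.0 15.0 67.6 227.0
-70 52 -17.0 15.0 68.0 227.0
-60 50 -19.0 14.0 67.5 227.0
-50 53 -13.0 22.0 68.0 224.0
-40 51 -23.0 14.0 68.6 224.0
-30 55 -14.0 14.0 68.2 225.0
-20 51 -21.0 14.0 67.9 226.0
-10 49 -14.0 22.0 68.5 225.0
0 53 -18.0 20.0 67.9 228.0
10 50 -14.0 14.0 68.1 226.0
20 53 -14.0 16.0 68.5 224.0
30 53 -14.0 18.0 67.8 226.0
40 49 -14.0 14.0 68.3 224.0
50 49 -14.0 14.0 68.7 220.0
60 61 -16.0 17.0 70.4 66.0
70 44 -17.0 15.0 67.0 141.0
80 37 -13.0 13.0 66.4 137.0
90 54 -15.0 15.0 69.6 65.0
100 58 -15.0 22.0 68.6 71.0
110 60 -15.0 21.0 67.9 74.0
120 60 -15.0 21.0 67.9 70.0
130 54 -15.0 15.0 69.3 64.0
140 29 -15.0 14.0 69.1 71.0
[[ 121.  -81. 1260.]
 [ 121.  -81. 1260.]
 [ 121.  -81. 1260.]
 [ 121.  -81. 1260.]
 [ 1
[... 3015 characters left out ...]
56.]
 [ -38.  -80.  170.]
 [ -34.  -81.  175.]
 [ -30.  -82.  171.]
 [ -26.  -83.  172.]
 [ 121.  -81. 1260.]
 [ -36.  -82.  173.]
 [ -32.  -83.  171.]
 [ -28.  -84.  172.]
 [ -24.  -85.  172.]
 [ -38.  -85.  167.]
 [ -33.  -85.  169.]
 [ -29.  -86.  170.]
 [ -25.  -87.  171.]
 [ -36.  -87.  169.]
 [ -31.  -88.  171.]
 [ -27.  -89.  172.]
 [ -38.  -89.  171.]
 [ -34.  -90.  169.]
 [ -29.  -91.  173.]
 [ -35.  -92.  168.]
 [ 121.  -81. 1260.]]
l [ 2.4071945e-01 -9.7059476e-01  5.3653546e+02  1.4919603e+02]
tape [423.36882192  85.15008674  21.84013087]
coupling [672.47705161 168.22130632   3.37413474]
red [617.99401003 278.34702186  49.71503742]
wrenchL [672.08027865  90.11644791   6.26645355]
```

{"fn": "step_arm", "kwargs": {"jaw": 1, "plan": [{"rz": 0.933}, {"rz": 0.933}, {"rz": 0.933}, {"rz": 0.933}, {"rz": 0.933}, {"rz": 0.933}, {"rz": 0.933}, {"rz": 0.933}, {"rz": 0.933}, {"rz": 0.933}]}}

```text
schema error: expected keys x, y, z, rx, ry, rz
```

{"fn": "step_arm", "kwargs": {"plan": [{"x": -0.91, "y": 0.13}, {"x": -0.91, "y": 0.13}, {"x": -0.91, "y": 0.13}, {"x": -0.91, "y": 0.13}, {"x": -0.91, "y": 0.13}, {"x": -0.91, "y": 0.13}, {"x": -0.91, "y": 0.13}, {"x": -0.91, "y": 0.13}, {"x": -0.91, "y": 0.13}, {"x": -0.91, "y": 0.13}]}}

```text
schema error: expected keys x, y, z, rx, ry, rz
```

{"fn": "step_arm", "kwargs": {"plan": [{"x": -0.91, "y": 0.13}, {"x": -0.91, "y": 0.13}, {"x": -0.91, "y": 0.13}, {"x": -0.91, "y": 0.13}, {"x": -0.91, "y": 0.13}, {"x": -0.91, "y": 0.13}, {"x": -0.91, "y": 0.13}, {"x": -0.91, "y": 0.13}, {"x": -0.91, "y": 0.13}, {"x": -0.91, "y": 0.13}]}}

```text
schema error: expected keys x, y, z, rx, ry, rz
```

All six keys are needed in every row.

{"fn": "step_arm", "kwargs": {"jaw": 1, "plan": [{"x": 0, "y": 0, "z": 0, "rx": 0, "ry": 0, "rz": 0.933}, {"x": 0, "y": 0, "z": 0, "rx": 0, "ry": 0, "rz": 0.933}, {"x": 0, "y": 0, "z": 0, "rx": 0, "ry": 0, "rz": 0.933}, {"x": 0, "y": 0, "z": 0, "rx": 0, "ry": 0, "rz": 0.933}, {"x": 0, "y": 0, "z": 0, "rx": 0, "ry": 0, "rz": 0.933}, {"x": 0, "y": 0, "z": 0, "rx": 0, "ry": 0, "rz": 0.933}, {"x": 0, "y": 0, "z": 0, "rx": 0, "ry": 0, "rz": 0.933}, {"x": 0, "y": 0, "z": 0, "rx": 0, "ry": 0, "rz": 0.933}, {"x": 0, "y": 0, "z": 0, "rx": 0, "ry": 0, "rz": 0.933}, {"x": 0, "y": 0, "z": 0, "rx": 0, "ry": 0, "rz": 0.933}]}}

```text
t: 0.93
eef_pos: [240.3, 576.8, 214.3]
tcp_rot: [-3.141, 0.001, 1.809]
ft_force: [-0.3, -0.0, 0.3]
opening: 0.361
grip_force: 0.0
```

{"fn": "step_arm", "kwargs": {"plan": [{"x": -0.91, "y": 0.13, "z": 0, "rx": 0, "ry": 0, "rz": 0}, {"x": -0.91, "y": 0.13, "z": 0, "rx": 0, "ry": 0, "rz": 0}, {"x": -0.91, "y": 0.13, "z": 0, "rx": 0, "ry": 0, "rz": 0}, {"x": -0.91, "y": 0.13, "z": 0, "rx": 0, "ry": 0, "rz": 0}, {"x": -0.91, "y": 0.13, "z": 0, "rx": 0, "ry": 0, "rz": 0}, {"x": -0.91, "y": 0.13, "z": 0, "rx": 0, "ry": 0, "rz": 0}, {"x": -0.91, "y": 0.13, "z": 0, "rx": 0, "ry": 0, "rz": 0}, {"x": -0.91, "y": 0.13, "z": 0, "rx": 0, "ry": 0, "rz": 0}, {"x": -0.91, "y": 0.13, "z": 0, "rx": 0, "ry": 0, "rz": 0}, {"x": -0.91, "y": 0.13, "z": 0, "rx": 0, "ry": 0, "rz": 0}]}}

```text
t: 1.77
eef_pos: [326.8, 362.8, 214.5]
tcp_rot: [-3.141, 0.0, 1.814]
ft_force: [-0.3, -0.3, -0.7]
opening: 0.006
grip_force: 0.0
```

{"fn": "step_arm", "kwargs": {"plan": [{"x": -0.91, "y": 0.13, "z": 0, "rx": 0, "ry": 0, "rz": 0}, {"x": -0.91, "y": 0.13, "z": 0, "rx": 0, "ry": 0, "rz": 0}, {"x": -0.91, "y": 0.13, "z": 0, "rx": 0, "ry": 0, "rz": 0}, {"x": -0.91, "y": 0.13, "z": 0, "rx": 0, "ry": 0, "rz": 0}, {"x": -0.91, "y": 0.13, "z": 0, "rx": 0, "ry": 0, "rz": 0}, {"x": -0.91, "y": 0.13, "z": 0, "rx": 0, "ry": 0, "rz": 0}, {"x": -0.91, "y": 0.13, "z": 0, "rx": 0, "ry": 0, "rz": 0}, {"x": -0.91, "y": 0.13, "z": 0, "rx": 0, "ry": 0, "rz": 0}, {"x": -0.91, "y": 0.13, "z": 0, "rx": 0, "ry": 0, "rz": 0}, {"x": -0.91, "y": 0.13, "z": 0, "rx": 0, "ry": 0, "rz": 0}]}}

```text
t: 2.6
eef_pos: [413.1, 149.8, 214.5]
tcp_rot: [-3.141, -0.0, 1.814]
ft_force: [0.1, -0.1, 0.3]
opening: 0.005
grip_force: 0.0
```

{"fn": "step_arm", "kwargs": {"plan": [{"x": 0, "y": 0, "z": 0.75, "rx": 0, "ry": 0, "rz": 0}, {"x": 0, "y": 0, "z": 0.75, "rx": 0, "ry": 0, "rz": 0}, {"x": 0, "y": 0, "z": 0.75, "rx": 0, "ry": 0, "rz": 0}, {"x": 0, "y": 0, "z": 0.75, "rx": 0, "ry": 0, "rz": 0}, {"x": 0, "y": 0.3, "z": 0, "rx": 0, "ry": 0, "rz": 0}, {"x": 0, "y": 0.3, "z": 0, "rx": 0, "ry": 0, "rz": 0}, {"x": 0, "y": 0.3, "z": 0, "rx": 0, "ry": 0, "rz": 0}, {"x": 0, "y": 0.3, "z": 0, "rx": 0, "ry": 0, "rz": 0}, {"x": 0, "y": 0.3, "z": 0, "rx": 0, "ry": 0, "rz": 0}, {"x": 0, "y": 0.3, "z": 0, "rx": 0, "ry": 0, "rz": 0}]}}

```text
t: 3.43
eef_pos: [457.5, 162.1, 141.1]
tcp_rot: [3.141, -0.0, 1.814]
ft_force: [-4.2, -1.2, 3.0]
opening: 0.007
grip_force: 1.9
```

{"fn": "step_arm", "kwargs": {"plan": [{"x": 0, "y": 0.15, "z": 0, "rx": 0, "ry": 0, "rz": 0}, {"x": 0, "y": 0.15, "z": 0, "rx": 0, "ry": 0, "rz": 0}, {"x": 0, "y": 0.15, "z": 0, "rx": 0, "ry": 0, "rz": 0}, {"x": 0, "y": 0.15, "z": 0, "rx": 0, "ry": 0, "rz": 0}, {"x": 0, "y": 0.15, "z": 0, "rx": 0, "ry": 0, "rz": 0}, {"x": 0, "y": 0.15, "z": 0, "rx": 0, "ry": 0, "rz": 0}, {"x": 0, "y": 0.15, "z": 0, "rx": 0, "ry": 0, "rz": 0}, {"x": 0, "y": 0.15, "z": 0, "rx": 0, "ry": 0, "rz": 0}, {"x": 0, "y": 0.15, "z": 0, "rx": 0, "ry": 0, "rz": 0}, {"x": 0, "y": 0.15, "z": 0, "rx": 0, "ry": 0, "rz": 0}]}}

```text
t: 4.27
eef_pos: [493.4, 170.9, 139.6]
tcp_rot: [3.142, -0.0, 1.814]
ft_force: [-0.8, -0.0, -0.8]
opening: 0.005
grip_force: 0.0
```

```bash
python3 - <<'E'
from h import *
c=snap('side','s1.png'); i=c['image'][150:350,180:440,::-1]; cv2.imwrite('pics/s1c.png',cv2.resize(i,None,fx=3,fy=3))
E
```

```text
(no output)
```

View pics/s1c.png

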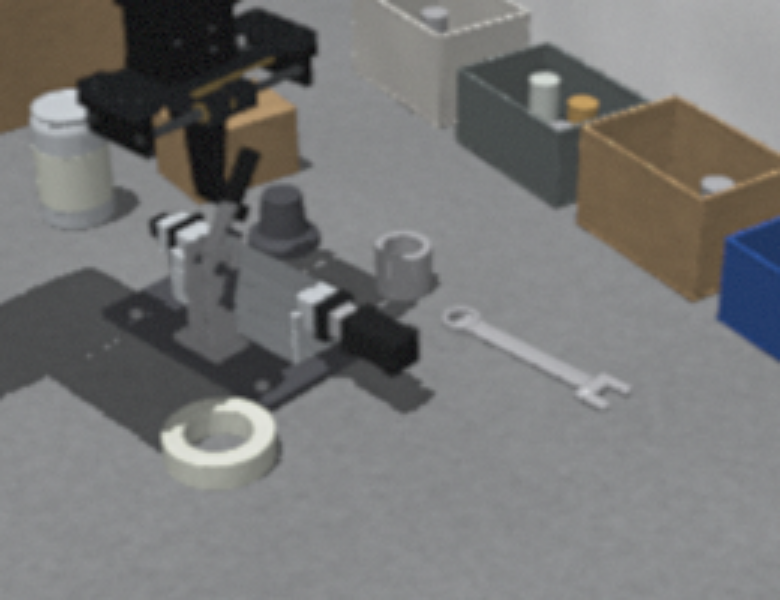

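The clamp arm (tip at (247,157) in the crop) is past its centre and is swinging towards the pole. I'll give it time to shut and move over the handle.

{"fn": "step_arm", "kwargs": {"plan": [{"x": 0, "y": 0, "z": -0.5, "rx": 0, "ry": 0, "rz": 0}, {"x": 0, "y": 0, "z": -0.5, "rx": 0, "ry": 0, "rz": 0}, {"x": -0.71, "y": 0.19, "z": 0, "rx": 0, "ry": 0, "rz": 0}, {"x": -0.71, "y": 0.19, "z": 0, "rx": 0, "ry": 0, "rz": 0}, {"x": -0.71, "y": 0.19, "z": 0, "rx": 0, "ry": 0, "rz": 0}, {"x": -0.71, "y": 0.19, "z": 0, "rx": 0, "ry": 0, "rz": 0}, {"x": -0.71, "y": 0.19, "z": 0, "rx": 0, "ry": 0, "rz": 0}, {"x": -0.71, "y": 0.19, "z": 0, "rx": 0, "ry": 0, "rz": 0}, {"x": -0.71, "y": 0.19, "z": 0, "rx": 0, "ry": 0, "rz": 0}, {"x": -0.71, "y": 0.19, "z": 0, "rx": 0, "ry": 0, "rz": 0}]}}

```text
t: 5.15
eef_pos: [564.5, 41.3, 164.6]
tcp_rot: [-3.142, -0.0, 1.814]
ft_force: [-0.3, -0.1, 0.0]
opening: 0.004
grip_force: 0.0
```

{"fn": "step_arm", "kwargs": {"jaw": -1, "plan": [{"x": 0, "y": 0, "z": 0, "rx": 0, "ry": 0, "rz": 0}, {"x": 0, "y": 0, "z": 0, "rx": 0, "ry": 0, "rz": 0}, {"x": 0, "y": 0, "z": 0, "rx": 0, "ry": 0, "rz": 0}, {"x": 0, "y": 0, "z": 0, "rx": 0, "ry": 0, "rz": 0}, {"x": 0, "y": 0, "z": 0, "rx": 0, "ry": 0, "rz": 0}, {"x": 0, "y": 0, "z": 0, "rx": 0, "ry": 0, "rz": 0}, {"x": 0, "y": 0, "z": 0, "rx": 0, "ry": 0, "rz": 0}, {"x": 0, "y": 0, "z": 0, "rx": 0, "ry": 0, "rz": 0}, {"x": 0, "y": 0, "z": 0, "rx": 0, "ry": 0, "rz": 0}, {"x": 0, "y": 0, "z": 0, "rx": 0, "ry": 0, "rz": 0}]}}

```text
t: 5.98
eef_pos: [564.1, 42.2, 164.7]
tcp_rot: [3.142, -0.0, 1.814]
ft_force: [-0.7, 0.0, 0.2]
opening: 0.647
grip_force: 0.0
```

```bash
python3 - <<'E'
from h import *
w=snap('wrist','w2.png'); s=snap('side','s2.png'); 
cv2.imwrite('pics/c2.png',np.hstack([cv2.resize(w['image'][:,:,::-1],(400,300)),cv2.resize(s['image'][160:320,190:403,::-1],(400,300))]))
f=240/np.tan(np.radians(w['vfov'])/2); v,u=np.mgrid[:480,:640]; d=w['depth']
X=(np.dstack([(u-w['cx'])/f*d,(v-w['cy'])/f*d,d])-w['t'])@w['R']
D=np.array([.24072,-.97059]);N=np.array([.97059,.24072]);O=np.array([529.2,178.8])
a=(X[...,:2]-O)@D;o=(X[...,:2]-O)@N
for s in range(90,180,6):
  k=(abs(a-s)<3)&(abs(o)<35)&(X[...,2]>60)&(X[...,2]<80)&(d>0)
  if k.sum()>5: print(s,k.sum(),np.percentile(o[k],[1,50,99]).round(1),np.median(X[k][:,2]).round(1))
k=(abs(o)<35)&(X[...,2]>62)&(X[...,2]<75)&(d>0)&(a>100);print('a',np.percentile(a[k],[0.5,99.5]))
p=state()['eef_pos'];print(p,(p[:2]-O)@D,(p[:2]-O)@N)
E
```

```text
90 399 [-15.3   1.3  17.3] 71.3
96 367 [-15.3   1.3  17.3] 71.3
102 222 [-8.7  1.  10.7] 64.9
108 249 [-9.6  0.6 10.8] 65.0
114 385 [-13.6   1.4  15.6] 69.5
120 333 [-13.8   1.4  15.8] 69.9
126 324 [-14.    0.6  15.2] 69.8
132 389 [-14.1   3.6  22.3] 69.6
138 380 [-13.4   4.3  22.5] 69.7
144 368 [-13.4   4.3  22.2] 69.6
150 347 [-13.5   2.9  22. ] 69.6
156 319 [-13.7   0.6  15.7] 69.8
162 306 [-14.3   1.   15.6] 70.0
168 169 [-13.9   0.6  15.2] 69.7
a [100.36445248 168.68533793]
[564.05883015  42.12578501 164.63527889] 141.0458439265416 0.9334149260218124
```

View pics/c2.png

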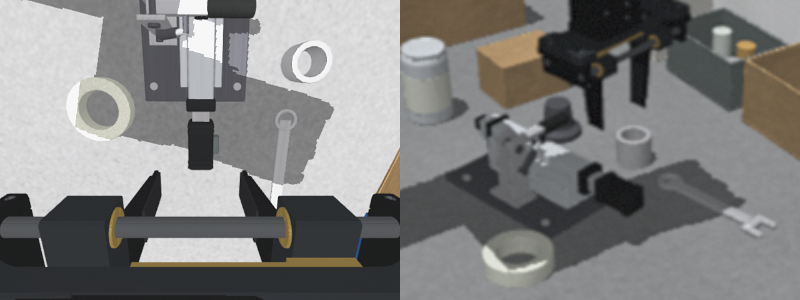

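```bash
python3 - <<'E'
from h import *
w=cv2.imread('pics/w2.png');s=cv2.imread('pics/s2.png')
cv2.imwrite('pics/c3.png',np.hstack([cv2.resize(w[0:120,190:350],(400,300),interpolation=2),cv2.resize(s[200:290,220:340],(400,300),interpolation=2)]))
c=np.load('pics/s2.npz')
f=240/np.tan(np.radians(c['vfov'])/2); v,u=np.mgrid[:480,:640]; d=c['depth']
X=(np.dstack([(u-c['cx'])/f*d,(v-c['cy'])/f*d,d])-c['t'])@c['R']
D=np.array([.24072,-.97059]);N=np.array([.97059,.24072]);O=np.array([529.2,178.8])
a=(X[...,:2]-O)@D;o=(X[...,:2]-O)@N
k=(abs(a)<12)&(abs(o)<100)&(X[...,2]>76)&(X[...,2]<190)&(d>0)
q=np.c_[a[k],o[k],X[k][:,2]];print(q[np.argsort(q[:,1])][::4].round())
E
```

```text
[[ 11. -60.  96.]
 [ 11. -58.  82.]
 [-11. -56.  80.]
 [ 11. -55.  78.]
 [ -9. -54.  91.]
 [-11. -53.  84.]
 [-12. -53.  81.]
 [ -9. -52.  82.]
 [  6. -52.  96.]
 [ 11. -50.  95.]
 [ -7. -50.  87.]
 [ 10. -49.  96.]
 [ 11. -48.  80.]
 [-11. -48.  76.]
 [ 10. -46.  98.]
 [ 11. -44.  95.]
 [-10. -43.  97.]
 [  9. -42.  99.]
 [  8. -41.  95.]
 [ -7. -38.  90.]
 [ 12. -37.  78.]
 [ 11. -35.  88.]
 [ 11. -31.  94.]
 [  7. -31.  98.]
 [  7. -26.  82.]
 [  3. -22.  90.]
 [  5. -20.  84.]
 [  0. -19.  90.]
 [  8. -17.  87.]
 [ -4. -15.  90.]
 [  2. -14.  88.]
 [  4. -13.  91.]
 [  6. -11.  92.]
 [  7.  -9.  91.]
 [ -4.  -5.  87.]
 [ -8.  -4.  88.]
 [ -2.  -3.  93.]
 [  6.  -2.  87.]
 [ -3.   0.  88.]
 [ -1.   2.  89.]
 [  1.   3.  80.]
 [  2.   6.  88.]
 [ -6.   7.  90.]
 [  3.   7.  79.]
 [  5.   9.  79.]
 [  7.  10.  85.]
 [  1.  12.  88.]
 [  1.  13.  90.]
 [  2.  15.  89.]
 [ -3.  16.  90.]
 [ -1.  19.  92.]
 [  5.  19.  91.]
 [  5.  22.  87.]
 [  3.  24.  92.]
 [ -8.  25.  89.]
 [  4.  27.  88.]
 [ -4.  28.  93.]
 [  4.  30.  78.]
 [ -3.  31.  92.]
 [  8.  33.  90.]
 [  4.  34.  93.]
 [  4.  37.  89.]
 [ -2.  39.  91.]
 [  0.  40.  92.]
 [  9.  41.  84.]
 [ -3.  43.  92.]
 [  2.  45.  85.]
 [  7.  47.  86.]
 [  3.  48.  92.]
 [  1.  52.  84.]]
```

View pics/c3.png

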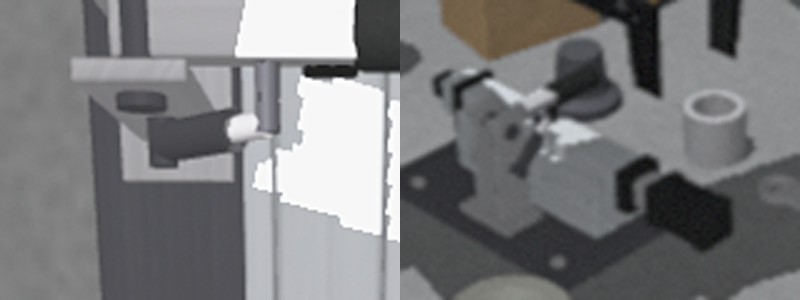

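The depth points show the clamp arm lying level at z≈85 across the pole, so it is closed. The handle's centre is at cradle (141, 1), directly under the tool.

{"fn": "step_arm", "kwargs": {"plan": [{"x": 0, "y": 0, "z": 0, "rx": 0, "ry": 0, "rz": 0}, {"x": 0, "y": 0, "z": 0, "rx": 0, "ry": 0, "rz": 0}, {"x": 0, "y": 0.02, "z": 0.65, "rx": 0, "ry": 0, "rz": 0}, {"x": 0, "y": 0, "z": 0.65, "rx": 0, "ry": 0, "rz": 0}, {"x": 0, "y": 0, "z": 0.65, "rx": 0, "ry": 0, "rz": 0}, {"x": 0, "y": 0, "z": 0.65, "rx": 0, "ry": 0, "rz": 0}, {"x": 0, "y": 0, "z": 0.65, "rx": 0, "ry": 0, "rz": 0}, {"x": 0, "y": 0, "z": 0.65, "rx": 0, "ry": 0, "rz": 0}, {"x": 0, "y": 0, "z": 0.65, "rx": 0, "ry": 0, "rz": 0}, {"x": 0, "y": 0, "z": 0.63, "rx": 0, "ry": 0, "rz": 0}]}}

```text
t: 6.92
eef_pos: [564.6, 42.2, 34.3]
tcp_rot: [3.141, -0.0, 1.814]
ft_force: [-0.5, 0.3, 0.2]
opening: 1.001
grip_force: 0.0
```

{"fn": "step_arm", "kwargs": {"jaw": 1, "plan": [{"x": 0, "y": 0, "z": 0, "rx": 0, "ry": 0, "rz": 0}, {"x": 0, "y": 0, "z": 0, "rx": 0, "ry": 0, "rz": 0}, {"x": 0, "y": 0, "z": 0, "rx": 0, "ry": 0, "rz": 0}, {"x": 0, "y": 0, "z": 0, "rx": 0, "ry": 0, "rz": 0}, {"x": 0, "y": 0, "z": 0, "rx": 0, "ry": 0, "rz": 0}, {"x": 0, "y": 0, "z": 0, "rx": 0, "ry": 0, "rz": 0}, {"x": 0, "y": 0, "z": 0, "rx": 0, "ry": 0, "rz": 0}, {"x": 0, "y": 0, "z": 0, "rx": 0, "ry": 0, "rz": 0}, {"x": 0, "y": 0, "z": 0, "rx": 0, "ry": 0, "rz": 0}, {"x": 0, "y": 0, "z": 0, "rx": 0, "ry": 0, "rz": 0}]}}

```text
t: 7.75
eef_pos: [565.2, 42.3, 35.3]
tcp_rot: [3.14, 0.0, 1.814]
ft_force: [3.8, 1.4, -0.4]
opening: 0.357
grip_force: 1.9
```

```bash
python3 - <<'E'
from h import *
s=state();print(s['eef_pos'],s['opening']*95,s['ft_force'],s['moment'],s['grip_force'])
E
```

```text
[565.20372176  42.30971012  35.34960154] 33.92692689147511 [ 3.7512141   1.44148344 -0.36548242] [ 0.0608296  -0.55156497 -0.03554041] 1.8579481914639473
```

{"fn": "step_arm", "kwargs": {"plan": [{"x": 0, "y": 0, "z": 0, "rx": 0, "ry": 0, "rz": 0}, {"x": 0, "y": 0, "z": 0, "rx": 0, "ry": 0, "rz": 0}, {"x": 0, "y": 0, "z": 0, "rx": 0, "ry": 0, "rz": 0}, {"x": 0, "y": 0, "z": 0, "rx": 0, "ry": 0, "rz": 0}, {"x": 0, "y": 0, "z": 0, "rx": 0, "ry": 0, "rz": 0}, {"x": 0, "y": 0, "z": 0, "rx": 0, "ry": 0, "rz": 0}, {"x": 0, "y": 0, "z": 0, "rx": 0, "ry": 0, "rz": 0}, {"x": 0, "y": 0, "z": 0, "rx": 0, "ry": 0, "rz": 0}, {"x": 0, "y": 0, "z": 0, "rx": 0, "ry": 0, "rz": 0}, {"x": 0, "y": 0, "z": 0, "rx": 0, "ry": 0, "rz": 0}]}}

```text
t: 8.58
eef_pos: [564.7, 42.2, 35.2]
tcp_rot: [3.141, 0.0, 1.814]
ft_force: [1.6, -2.1, 5.3]
opening: 0.314
grip_force: 30.0
```

{"fn": "step_arm", "kwargs": {"plan": [{"x": -0.1, "y": 0, "z": 0, "rx": 0, "ry": 0, "rz": 0}, {"x": -0.2, "y": 0, "z": 0, "rx": 0, "ry": 0, "rz": 0}, {"x": -0.2, "y": 0, "z": 0, "rx": 0, "ry": 0, "rz": 0}, {"x": -0.2, "y": 0, "z": 0, "rx": 0, "ry": 0, "rz": 0}, {"x": -0.2, "y": 0, "z": 0, "rx": 0, "ry": 0, "rz": 0}, {"x": -0.2, "y": 0, "z": 0, "rx": 0, "ry": 0, "rz": 0}, {"x": -0.2, "y": 0, "z": 0, "rx": 0, "ry": 0, "rz": 0}, {"x": -0.2, "y": 0, "z": 0, "rx": 0, "ry": 0, "rz": 0}, {"x": -0.2, "y": 0, "z": 0, "rx": 0, "ry": 0, "rz": 0}, {"x": -0.1, "y": 0, "z": 0, "rx": 0, "ry": 0, "rz": 0}]}}

```text
t: 9.42
eef_pos: [575.4, -1.3, 35.2]
tcp_rot: [-3.142, -0.001, 1.813]
ft_force: [2.0, 5.3, 4.2]
opening: 0.314
grip_force: 30.0
```

```bash
python3 - <<'E'
from h import *
s=state();D=np.array([.24072,-.97059]);N=np.array([.97059,.24072])
print(s['ft_force'][:2]@D,s['ft_force'][:2]@N,s['ft_force'][2],s['moment'],s['opening'])
c=snap('top','t4.png')
f=240/np.tan(np.radians(c['vfov'])/2); v,u=np.mgrid[:480,:640]; d=c['depth']
X=(np.dstack([(u-c['cx'])/f*d,(v-c['cy'])/f*d,d])-c['t'])@c['R']
O=np.array([529.2,178.8]);a=(X[...,:2]-O)@D;o=(X[...,:2]-O)@N
k=(abs(o)<13)&(X[...,2]>60)&(X[...,2]<74)&(d>0)
print(np.histogram(a[k],np.arange(-130,260,10)))
E
```

```text
-4.682478004942856 3.19636965191686 4.2328639723713355 [ 0.88049805 -0.24407588 -0.12807379] 0.3141746831344577
(array([ 0, 20, 26, 42, 39, 43, 46, 46, 47, 46, 49, 43,  0, 19, 42, 47, 47,
       45, 46, 48, 46, 46, 25,  0,  0,  0,  0,  0,  0,  0,  0,  0,  0,  0,
        0,  0,  0,  0]), array([-130, -120, -110, -100,  -90,  -80,  -70,  -60,  -50,  -40,  -30,
        -20,  -10,    0,   10,   20,   30,   40,   50,   60,   70,   80,
         90,  100,  110,  120,  130,  140,  150,  160,  170,  180,  190,
        200,  210,  220,  230,  240,  250]))
```

{"fn": "step_arm", "kwargs": {"plan": [{"x": -0.22, "y": 0, "z": 0, "rx": 0, "ry": 0, "rz": 0}, {"x": -0.22, "y": 0, "z": 0, "rx": 0, "ry": 0, "rz": 0}, {"x": -0.22, "y": 0, "z": 0, "rx": 0, "ry": 0, "rz": 0}, {"x": -0.22, "y": 0, "z": 0, "rx": 0, "ry": 0, "rz": 0}, {"x": -0.22, "y": 0, "z": 0, "rx": 0, "ry": 0, "rz": 0}, {"x": -0.22, "y": 0, "z": 0, "rx": 0, "ry": 0, "rz": 0}, {"x": -0.22, "y": 0, "z": 0, "rx": 0, "ry": 0, "rz": 0}, {"x": -0.22, "y": 0, "z": 0, "rx": 0, "ry": 0, "rz": 0}, {"x": -0.22, "y": 0, "z": 0, "rx": 0, "ry": 0, "rz": 0}, {"x": -0.22, "y": 0, "z": 0, "rx": 0, "ry": 0, "rz": 0}]}}

```text
t: 10.3
eef_pos: [588.2, -54.2, 35.0]
tcp_rot: [-3.141, -0.002, 1.814]
ft_force: [0.6, 6.8, 4.9]
opening: 0.313
grip_force: 30.0
```

{"fn": "step_arm", "kwargs": {"plan": [{"x": -0.05, "y": 0, "z": 0, "rx": 0, "ry": 0, "rz": 0}, {"x": -0.05, "y": 0, "z": 0, "rx": 0, "ry": 0, "rz": 0}, {"x": -0.05, "y": 0, "z": 0, "rx": 0, "ry": 0, "rz": 0}, {"x": -0.05, "y": 0, "z": 0, "rx": 0, "ry": 0, "rz": 0}, {"x": -0.05, "y": 0, "z": 0, "rx": 0, "ry": 0, "rz": 0}, {"x": -0.05, "y": 0, "z": 0, "rx": 0, "ry": 0, "rz": 0}, {"x": 0, "y": 0, "z": 0, "rx": 0, "ry": 0, "rz": 0}, {"x": 0, "y": 0, "z": 0, "rx": 0, "ry": 0, "rz": 0}, {"x": 0, "y": 0, "z": 0, "rx": 0, "ry": 0, "rz": 0}, {"x": 0, "y": 0, "z": 0, "rx": 0, "ry": 0, "rz": 0}]}}

```text
t: 11.13
eef_pos: [590.0, -61.4, 35.0]
tcp_rot: [-3.141, -0.001, 1.814]
ft_force: [0.6, 4.9, 4.3]
opening: 0.318
grip_force: 30.0
```

{"fn": "step_arm", "kwargs": {"plan": [{"x": -0.04, "y": 0, "z": 0, "rx": 0, "ry": 0, "rz": 0}, {"x": -0.04, "y": 0, "z": 0, "rx": 0, "ry": 0, "rz": 0}, {"x": -0.04, "y": 0, "z": 0, "rx": 0, "ry": 0, "rz": 0}, {"x": -0.04, "y": 0, "z": 0, "rx": 0, "ry": 0, "rz": 0}, {"x": -0.04, "y": 0, "z": 0, "rx": 0, "ry": 0, "rz": 0}, {"x": 0, "y": 0, "z": 0, "rx": 0, "ry": 0, "rz": 0}, {"x": 0, "y": 0, "z": 0, "rx": 0, "ry": 0, "rz": 0}, {"x": 0, "y": 0, "z": 0, "rx": 0, "ry": 0, "rz": 0}, {"x": 0, "y": 0, "z": 0, "rx": 0, "ry": 0, "rz": 0}, {"x": 0, "y": 0, "z": 0, "rx": 0, "ry": 0, "rz": 0}]}}

```text
t: 11.97
eef_pos: [590.5, -65.0, 34.7]
tcp_rot: [-3.14, -0.003, 1.813]
ft_force: [-1.6, 13.9, 4.7]
opening: 0.315
grip_force: 30.0
```

```bash
python3 - <<'E'
from h import *
D=np.array([.24072,-.97059]);N=np.array([.97059,.24072]);O=np.array([529.2,178.8])
c=snap('top','t5.png');w=snap('wrist','w5.png');sd=snap('side','s5.png')
print(state()['ft_force'][:2]@D,(state()['eef_pos'][:2]-O)@D)
cv2.imwrite('pics/c5.png',np.hstack([cv2.resize(c['image'][190:340,170:370,::-1],(400,300)),cv2.resize(sd['image'][170:350,190:430,::-1],(400,300))]))
f=240/np.tan(np.radians(c['vfov'])/2); v,u=np.mgrid[:480,:640]; d=c['depth']
X=(np.dstack([(u-c['cx'])/f*d,(v-c['cy'])/f*d,d])-c['t'])@c['R']
a=(X[...,:2]-O)@D;o=(X[...,:2]-O)@N
k=(abs(o)<13)&(X[...,2]>60)&(X[...,2]<74)&(d>0)&(a<130)
print(a[k].min(),a[k].max(),np.histogram(a[k],np.arange(-130,140,10))[0])
E
```

```text
-13.315736821420924 251.41295482318895
-252.14815032747055 129.9780824070776 [ 0 20 22 46 37 42 47 44 48 46 46 45  0 19 40 48 46 44 46 46 45 43 41 34
 33 34]
```

View pics/c5.png

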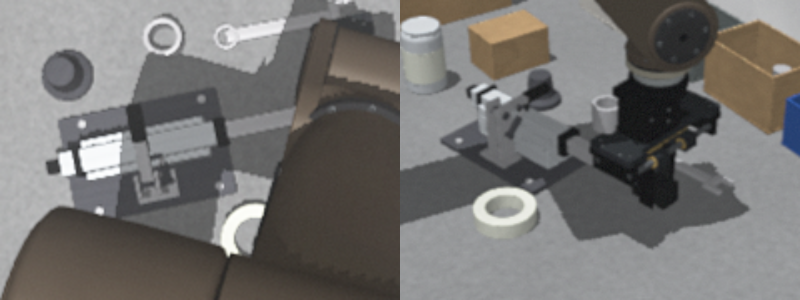

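View pics/w5.png

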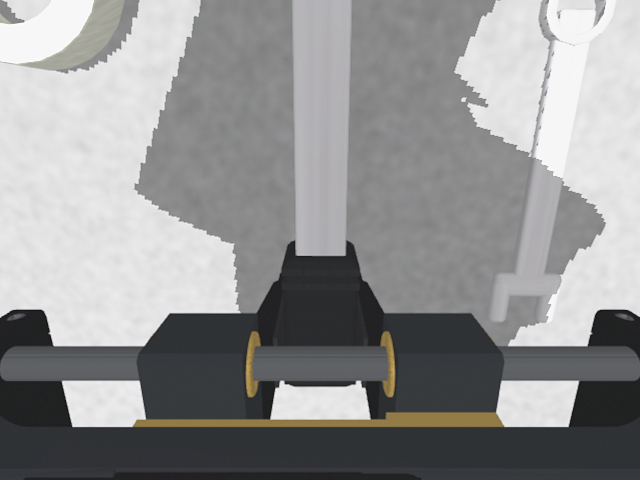

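The pictures show the clamp arm across the pole ((137,120) in the left half), the tube still seated, and the handle out and centred between the fingers ((320,300) in the wrist view). The bystanders haven't moved. The pull has risen to 13 N at 110 mm, so the handle is against the end stop.

```bash
python3 -c "
from cell import *
print(job_done())"
```

```text
the job is handed in; nothing more can be done
None
```

The job is handed in at about 12 s: the clamp is shut on the pole, the button is squeezed in, and the handle is held about 110 mm out at the second stop under a pull of about 13 N, with the other things on the bench left where they were.

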